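# Uncap the rind sprayer and pack it for the rounds

### The job

Pull the loose cap off the rind sprayer and seat it, open end first, in the leaning cap cradle, letting go only once you feel it rest on the cradle's stop plate. Then pack the open sprayer upright into the free place in the wooden carrier, standing on its rubber pad. Set both down slowly and gently, without dropping or forcing them, keep the sprayer upright throughout, and leave the jar and tin in the carrier, the cheese and the brush where they are.

Things in the scene. Friction and masses are not known exactly. Their poses are not given: they have to be found in the camera images.
- sprayer: White plastic pump sprayer, loose, upright. Origin: centre of its underside, z up. Round body 64 mm diameter, 110 mm tall; on top a collar 42 mm diameter to 118 mm and a round grey pump head 36 mm diameter from 127 to 165 mm above the origin (grip it there; its small nozzle lies within 23 mm of the axis and cannot be felt). At first the cap hides collar and pump. 0.25 to 0.5 kg.
- cap: Plain grey plastic cap of the sprayer, a round cup upside down: 56 mm outside diameter, 80 mm long, 4 mm wall, 60 g. Origin: centre of its open end; z along its axis to the closed end. At the start it stands loose over the pump, its rim on the sprayer's shoulder, 110 mm above the sprayer's underside, with 3 mm of sideways play.
- cap_top (a point): Centre of the cap's closed end, 80 mm from its open end. Fingers that reach at most 33 mm down the cap from here clear the cradle's walls when it is seated.
- cradle: Leaning square aluminium pocket on a fixed steel stand. Origin: centre of its inner bottom, 62 mm above the table; z: its axis, out of the mouth, 25 deg from vertical; y level. 61 mm square inside, 5 mm walls, 48 mm deep. A stop plate in it (sprung face, gives 2.5 mm at 4 N/mm) is clamped with its top 6 to 26 mm up from the bottom: not reported, feel for it.
- carrier: Open wooden box fixed to the table, 90 x 234 mm outside, 68 mm tall, 8 mm walls and floor, long side along its y. Origin: centre of its underside. Three places in a row, centres at y = -72, 0 and +72 mm, 74 mm wide inside. The jar and the tin take two; which one is free varies.
- pad: Thin black rubber pad, 64 mm square and 3 mm thick, fixed on the carrier's floor in the free place. Origin at the centre of its underside (8 mm above the table); its top, on which the sprayer must stand, is 11 mm above the table.
- jar: Amber jar, 62 mm diameter, 94 mm tall, loose in the carrier, bystander. Origin at the centre of its underside.
- tin: Square metal tin, 60 x 60 x 91 mm, loose in the carrier, bystander. Origin at the centre of its underside.
- cheese: Small cheese wheel, 150 mm diameter, 70 mm tall, loose on the table beyond the work, bystander. Origin at the centre of its underside.
- brush: Brush lying on the table between the robot and the work, along its own x, bystander. Origin at about its middle, on its underside.
There are look-alikes about, which are no part of the job. Leave any green look-alike of the cap alone.

How it is judged:
On the way, in this order (a step that is already met when the one before it is completed fails the run):
1. the cap is held clear of the sprayer, which still stands on the table (distance between cap and sprayer above 0.18 m and height (world z) of sprayer below 0.004 m and contact force between the fingers and cap above 1 N), for 0.1 s.
2. the cap, in line with the cradle, bears on it while still held (x of cap in the frame of cradle between -0.005 and 0.005 m and y of cap in the frame of cradle between -0.005 and 0.005 m and z of cap_top in the frame of cradle between 0.083 and 0.109 m and angle between the z axis of cap and the z axis of cradle, either way round below 0.12 rad and contact force between cap and cradle above 1 N and contact force between the fingers and cap above 1 N), for 0.05 s.
3. the cap sits in the cradle, open end down on the stop plate, released and at rest, the sprayer still on the table (x of cap in the frame of cradle between -0.005 and 0.005 m and y of cap in the frame of cradle between -0.005 and 0.005 m and z of cap_top in the frame of cradle between 0.083 and 0.109 m and angle between the z axis of cap and the z axis of cradle, either way round below 0.12 rad and contact force between cap and cradle above 0.2 N and contact force between the fingers and cap below 0.1 N and linear speed of cap below 0.02 m/s and height (world z) of sprayer below 0.004 m), for 0.2 s.
At the end, for the whole second after the job is handed in: Cap in the cradle touching it, closed end out: axis within 0.12 rad, mouth centre within 5 mm of the pocket axis in x and y, closed end 83 to 109 mm from the bottom. Sprayer on the pad, within 9 mm of its centre and 0.07 rad of upright. Both released and at rest (x of cap in the frame of cradle between -0.005 and 0.005 m and y of cap in the frame of cradle between -0.005 and 0.005 m and z of cap_top in the frame of cradle between 0.083 and 0.109 m and angle between the z axis of cap and the z axis of cradle, either way round below 0.12 rad and contact force between cap and cradle above 0.2 N and contact force between the fingers and cap below 0.1 N and linear speed of each of cap, sprayer below 0.02 m/s and horizontal distance between sprayer and pad below 0.009 m and height (world z) of sprayer between 0.007 and 0.014 m and angle between sprayer's own z axis and vertical below 0.07 rad and contact force between sprayer and pad above 0.5 N and contact force between the fingers and sprayer below 0.1 N).
It fails at once if the cap or the sprayer is dropped (moves faster than 0.17 m/s untouched by the fingers) ((contact force between the fingers and cap below 0.05 N and linear speed of cap above 0.17 m/s) or (contact force between the fingers and sprayer below 0.05 N and linear speed of sprayer above 0.17 m/s)).
It fails at once if the cap is forced against the cradle (over 28 N) or the sprayer against the pad (over 90 N) (contact force between cap and cradle above 28 N or contact force between sprayer and pad above 90 N).
It fails at once if the sprayer is tipped more than 0.35 rad (angle between sprayer's own z axis and vertical above 0.35 rad).
It fails at once if the jar, tin, cheese or brush is disturbed (moved more than 20 mm) (distance of any of jar, tin, cheese, brush from where it was at the start of the episode above 0.02 m).
It also fails if it takes over 58 s, if anything falls off the work surface, if the arm or the gripper's body presses on something with over 40 N, if the wrist force passes 120 N, or if a joint passes its speed limit or range.

### The arm

A 6-joint arm with a two-finger parallel gripper is mounted at the origin on the work surface. World frame = base frame: x ahead of the robot, y to its left, z up, the work surface at z = 0. Lengths are in m, angles in rad, forces in N, time in s.
With the tool pointing down it reaches from about 0.275 to 0.75 m from the base axis. Payload 10.2 kg.
Tool frame: the origin (TCP) lies between the finger pads; the fingertips stand 11 mm ahead of it and the grasp point (between the pads) lies 8 mm behind it; z points along the fingers, y is the line along which they close (so a half turn about z gives the same grasp; the last joint's range is limited). The gripper opens to 88 mm and grips with 3 to 60 N. Pads are 18 mm wide; open, the fingers measure 123 mm over their backs; the gripper's body (75 mm by 187 mm) begins 45 mm behind the grasp point.
Start: joints at [1.068, 0.313, 1.498, -0, 1.331, -0.223], TCP at [0.145, 0.505, 0.25] pointing down, gripper open.
Joint ranges: [-2.94, 2.94], [-0.97, 2.17], [0.19, 2.56], [-1.23, 4.37], [0.02, 3.11], [-2.88, 2.88]. Speed limits (rad/s): [2.39, 2.39, 3.01, 3.14, 3.14, 3.14].

### API

Orientations are given as a rotation vector (axis times angle).
In Python, from workcell import goto, line_to, set_joints, gripper_open, clamp, pause, inverse_kinematics, grab_frame, camera_model, Unreachable, sign_off, read_time, read_qpos, read_qd, read_effort, read_eef_pos, read_tcp_rot, read_wrist_force, read_moment, read_width, read_gripper_force gives the robot as it stands. Calls block until the motion is done:
- goto(position, orientation): joint-space move of the TCP to a pose.
- line_to(position, rotation=None, v=0.15): straight line of the TCP; rotation=None keeps the orientation; v is the mean speed in m/s.
- set_joints(angles): joint-space move.
- gripper_open() and clamp(): open the fingers fully, or close them until they stop; the grip force is fixed at half the most.
- pause(seconds).
- inverse_kinematics(position, orientation): joint angles nearest the present ones, or None.
- grab_frame(name): name is "scene" or "top" or "wrist"; returns the picture (400x640x3 uint8, red, green, blue); there is no depth.
- camera_model(name): a dict with "fx", "fy", "cx", "cy" (pixels), "extrinsics" (4x4, takes a point from world to camera coordinates). Camera axes: x right, y up, looking along -z (the intrinsics and any distortion apply to the point x, -y, -z); pixel columns grow to the right and rows downward; lengths in m; the calibration is good to about 2 mm. A picture is of the moment at which its call begins: read the wrist's pose just before it. camera_model takes no time and is no camera call; for the wrist camera it gives the pose at the moment of the call.
A pose or a line that the arm cannot do raises Unreachable and nothing moves.
- sign_off(): hands the job in; it is judged then, once.
Readings, each from a call of its own:
- read_time(): time.
- read_qpos(): joint angles.
- read_qd(): joint speeds.
- read_effort(): joint torques, N m.
- read_eef_pos(): TCP position.
- read_tcp_rot(): TCP orientation.
- read_wrist_force(): force on the tool from outside, world axes, zero at the start.
- read_moment(): the same for the moment, N m.
- read_width(): finger opening in m.
- read_gripper_force(): force on a finger pad.
Only numpy, scipy, OpenCV 4.12 (cv2) and the standard library are available. Lean on these libraries where they do the work, as an engineer would, in place of code of your own. Each camera call takes 0.05 s, during which the arm holds its last target. There are 200 camera calls.

## Working session

There is one attempt and no reset: what is moved stays moved. The work goes in short steps, each a Python script; the robot and the scene stay as the last script left them, time stands still between calls to the robot, and variables do not carry over. Pictures are saved under pics/ and viewed, at most 10 in all, crops included, and the job is handed in when it is done.

```bash
mkdir -p pics && ls && python3 - <<'E'
from workcell import *
import cv2
for n in ("scene","top","wrist"):
    im=grab_frame(n); cv2.imwrite(f"pics/{n}0.png",im[...,::-1]); m=camera_model(n); print(n,m)
print(read_time(),read_tcp_rot())
E
```

```text
pics
scene {'fx': 488.0463196218322, 'fy': 488.0463196218322, 'cx': 318.1787375909267, 'cy': 203.06576749348667, 'extrinsics': array([[ 0.59369743,  0.80453587,  0.01566509, -0.36282191],
       [-0.61602576,  0.44189154,  0.65210745,  0.29570355],
       [ 0.51772156, -0.39680462,  0.7579647 , -1.4917975 ],
       [ 0.        ,  0.        ,  0.        ,  1.        ]])}
top {'fx': 412.0587323062855, 'fy': 412.0587323062855, 'cx': 321.9154431144059, 'cy': 202.0152373456135, 'extrinsics': array([[ 0.00863249, -0.99995677,  0.00345476, -0.01029439],
       [ 0.99697461,  0.00887353,  0.07721978, -0.63300614],
       [-0.0772471 ,  0.00277771,  0.99700811, -0.99421871],
       [ 0.        ,  0.        ,  0.        ,  1.        ]])}
wrist {'fx': 308.49657619099855, 'fy': 308.49657619099855, 'cx': 320.2758027178907, 'cy': 201.04261754050916, 'extrinsics': array([[ 2.76106628e-01,  9.61127010e-01,  3.62344779e-05,
        -5.25231217e-01],
       [-9.17305502e-01,  2.63529109e-01, -2.98501299e-01,
         4.04487817e-02],
       [-2.86907210e-01,  8.23849489e-02,  9.54409227e-01,
        -3.90271706e-01],
       [ 0.00000000e+00,  0.00000000e+00,  0.00000000e+00,
         1.00000000e+00]])}
0.15 [-4.38029545e-01 -3.11057855e+00  1.37274996e-03]
```

View pics/scene0.png

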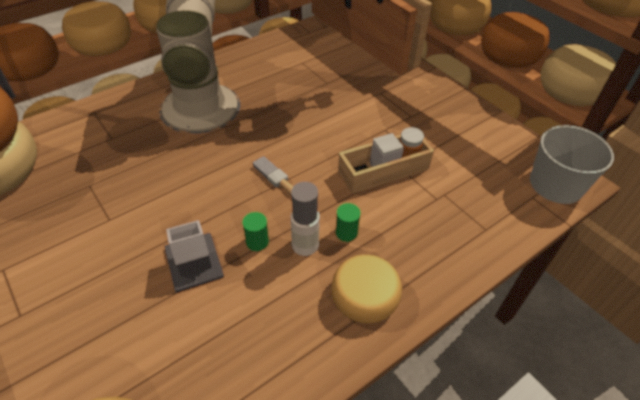

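View pics/top0.png

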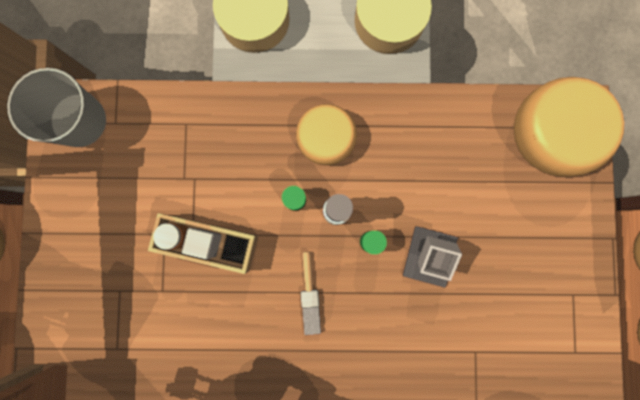

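The scene image shows the sprayer with the grey cap at (305,205). There is one plain green cap-like cup on each side of it, at (256,231) and (347,222). The cradle is at (190,245), the carrier at (385,160), the cheese at (367,288) and the brush at (275,175). In the top image the cap is at (338,209), the greens at (294,198) and (374,242), the cradle at (438,258), and the carrier at (201,243) with its free place at the right end (235,249). The cap I want is the grey one on the white sprayer, so I'll confirm it in an enlarged crop.

```bash
cat > h.py <<'E'
import numpy as np, cv2
from scipy.optimize import least_squares
from scipy.spatial.transform import Rotation as R
def proj(m,P):
    P=np.atleast_2d(P); c=P@m["extrinsics"][:3,:3].T+m["extrinsics"][:3,3]
    return np.c_[m["fx"]*c[:,0]/-c[:,2]+m["cx"], m["fy"]*-c[:,1]/-c[:,2]+m["cy"]]
def ray(m,uv):
    E=m["extrinsics"]; d=np.array([(uv[0]-m["cx"])/m["fx"],-(uv[1]-m["cy"])/m["fy"],-1]); r=E[:3,:3]
    return -r.T@E[:3,3], r.T@d
def onz(m,uv,z):
    o,d=ray(m,uv); return o+d*(z-o[2])/d[2]
def tri(obs):  # [(model,uv),...] -> point, rms px
    f=lambda p:np.concatenate([proj(m,p)[0]-uv for m,uv in obs])
    s=least_squares(f,[.4,0,.1]); return s.x,np.sqrt(np.mean(s.fun**2))
E
python3 - <<'E'
import cv2,numpy as np
from h import *
from workcell import camera_model
t=cv2.imread("pics/top0.png")[180:290,140:470]; s=cv2.imread("pics/scene0.png")[125:295,150:440]
A=cv2.resize(t,(800,267),interpolation=cv2.INTER_CUBIC); B=cv2.resize(s,(568,333),interpolation=cv2.INTER_CUBIC)
C=np.zeros((600,800,3),np.uint8); C[:267]=A; C[267:,:568]=B; cv2.imwrite("pics/crop1.png",C)
T,S=camera_model("top"),camera_model("scene")
print("cap top",tri([(T,(338,209)),(S,(305,190))]))
print("cradle ",tri([(T,(440,262)),(S,(186,233))]))
print("carrier",onz(T,(201,243),.068),"free",onz(T,(235,249),.03))
E
```

```text
cap top (array([ 0.60705115, -0.03665958,  0.1867543 ]), np.float64(0.4723889047350867))
cradle  (array([ 0.49415694, -0.27202805,  0.09899716]), np.float64(0.527575407599736))
carrier [0.53074629 0.2781896  0.068     ] free [0.51598867 0.20596046 0.03      ]
```

View pics/crop1.png

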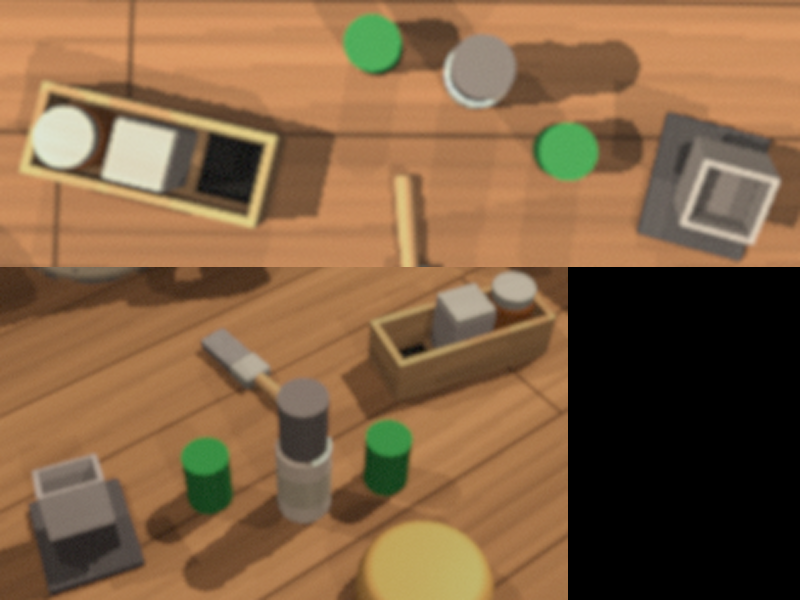

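The crop confirms it. The cap is the grey cup on the white sprayer, and both look-alikes are green cups standing on the table. The black pad is visible in the carrier's end place nearest the centre. Next I'll take close wrist views of the carrier, sprayer and cradle, two of each.

```bash
cat > look.py <<'E'
from workcell import *
from h import *
import pickle
m=camera_model("wrist"); p=np.array(read_eef_pos()); Rt=R.from_rotvec(read_tcp_rot()).as_matrix()
E=m["extrinsics"]; cpos=Rt.T@(-E[:3,:3].T@E[:3,3]-p); cz=Rt.T@(-E[:3,:3].T@[0,0,1]); print("cam in tool",cpos,cz)
D=R.from_rotvec([0,np.pi,0]); V={}
def look(name,tgt,z=.33,off=(0,0)):
    Rm=D.as_matrix(); c=Rm@cpos; d=Rm@cz
    camz=z+c[2]; hit=c+d*((tgt[2]-camz)/d[2])
    q=np.array([tgt[0]-hit[0]+off[0],tgt[1]-hit[1]+off[1],z])
    try: goto(q,D.as_rotvec())
    except Unreachable as e: print(name,q,e); return
    pause(.15); mm=camera_model("wrist"); im=grab_frame("wrist"); cv2.imwrite(f"pics/{name}.png",im[...,::-1]); V[name]=mm; print(name,q,read_time())
look("car1",(.52,.24,.07),off=(-.03,.04)); look("car2",(.52,.24,.07),off=(.03,-.04))
look("spr1",(.607,-.037,.15),off=(-.03,.04)); look("spr2",(.607,-.037,.15),off=(.0,-.05))
look("cra1",(.494,-.272,.1),off=(0,.05)); look("cra2",(.494,-.272,.1),off=(0,-.05))
pickle.dump(V,open("V.pkl","wb"))
names=[n for n in ("car1","car2","cra1","cra2") if n in V]
cv2.imwrite("pics/mosaic.png",np.vstack([np.hstack([cv2.resize(cv2.imread(f"pics/{n}.png"),(400,250)) for n in names[i:i+2]]) for i in (0,2)]))
E
python3 look.py
```

```text
cam in tool [ 0.07792758  0.00025844 -0.13524607] [-2.98690887e-01  9.20941535e-04  9.54349467e-01]
car1 [0.44422405 0.27936015 0.33      ] 1.775
car2 [0.50422405 0.19936015 0.33      ] 2.4583
spr1 [0.55626233 0.00243735 0.33      ] 3.4833
spr2 [ 0.58626233 -0.08756265  0.33      ] 4.15
cra1 [ 0.45761341 -0.2226109   0.33      ] 5.125
cra2 [ 0.45761341 -0.3226109   0.33      ] 5.8083
```

```bash
python3 - <<'E'
from h import *
import pickle
V=pickle.load(open("V.pkl","rb"))
def crop(n,t,w,h,k):
    u,v=proj(V[n],t)[0]; x=int(np.clip(u-w/2,0,640-w)); y=int(np.clip(v-h/2,0,400-h)); print(n,x,y,k)
    return cv2.resize(cv2.imread(f"pics/{n}.png")[y:y+h,x:x+w],(w*k,h*k),interpolation=cv2.INTER_CUBIC)
a=[crop(n,t,200,150,2) for n,t in (("cra1",(.494,-.272,.09)),("cra2",(.494,-.272,.09)),("car1",(.52,.24,.05)),("spr2",(.607,-.037,.15)))]
cv2.imwrite("pics/mos2.png",np.vstack([np.hstack(a[:2]),np.hstack(a[2:])]))
E
```

```text
cra1 179 122 2
cra2 258 123 2
car1 191 142 2
spr2 265 125 2
```

View pics/mos2.png

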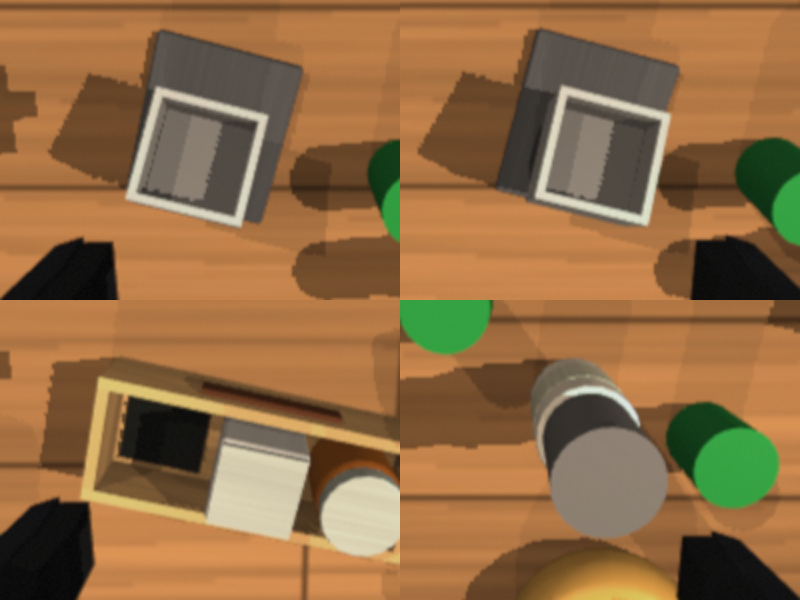

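The wrist crops show the cradle's pale square rim in cra1, with corners at (154,86), (268,116), (242,227) and (126,199) in the crop. They also show the black pad in the carrier's end place at (165,435), and the grey cap's closed end at (608,482), with a green look-alike to its right. I'll fit the known outlines to these views.

```bash
cat > fit.py <<'E'
from h import *
import pickle
from workcell import camera_model
V=pickle.load(open("V.pkl","rb"))
I={n:cv2.imread(f"pics/{n}.png") for n in V}
for n in ("top","scene"): V[n]=camera_model(n); I[n]=cv2.imread(f"pics/{n}0.png")
def flood(n,seeds,tol):
    mask=np.zeros((402,642),np.uint8)
    for s in seeds: cv2.floodFill(I[n].copy(),mask,(int(round(s[0])),int(round(s[1]))),0,(tol,)*3,(tol,)*3,4|(255<<8)|cv2.FLOODFILL_MASK_ONLY|cv2.FLOODFILL_FIXED_RANGE)
    return mask[1:-1,1:-1]
def cont(mask,hole=True):
    cs,h=cv2.findContours(mask,cv2.RETR_CCOMP,cv2.CHAIN_APPROX_NONE)
    k=max(range(len(cs)),key=lambda i:cv2.contourArea(cs[i]))
    out=cs[k][:,0].astype(float); return out
def dist(pts,poly):
    a=poly; b=np.roll(poly,-1,0); ab=b-a
    t=np.clip(np.einsum('pij,ij->pi',pts[:,None]-a,ab)/(ab**2).sum(1),0,1)
    return np.linalg.norm(pts[:,None]-a-t[...,None]*ab,axis=2).min(1)
def fit(obs,model,x0):
    s=least_squares(lambda x:np.concatenate([dist(p,proj(V[n],model(x))) for n,p in obs]),x0,loss="soft_l1",x_scale=[.01,.01]+[.01 if i==2 and len(x0)==3 and abs(x0[2])>.05 else .05 for i in range(2,len(x0))])
    return s.x,[round(float(np.median(dist(p,proj(V[n],model(s.x))))),2) for n,p in obs]
sq=lambda a,b,z:np.array([[a,b,z],[-a,b,z],[-a,-b,z],[a,-b,z]])/1
ang=np.linspace(0,2*np.pi,60,endpoint=False); circ=np.c_[np.cos(ang),np.sin(ang),0*ang]
E
cat > f1.py <<'E'
from fit import *
# cap disc
obs=[]
for n in ("spr1","spr2"):
    c=proj(V[n],[.607,-.037,.187])[0]; m=flood(n,[c],14); print(n,c,cv2.countNonZero(m),I[n][int(c[1]),int(c[0])]); obs.append((n,cont(m)))
print("cap",fit(obs,lambda x:circ*.028+x,[.607,-.037,.187]))
# cradle rim
obs=[]
for n,sd in (("cra1",[(179+v[0]/2,122+v[1]/2) for v in ((157,92),(263,120),(238,222),(131,195))]),("cra2",[(258+v[0]/2,123+v[1]/2) for v in ((163,92),(265,119),(246,218),(141,192))])):
    m=flood(n,sd,25); print(n,cv2.countNonZero(m)); obs.append((n,cont(m)))
cr=lambda x:sq(.0355,.0355,.048)@(R.from_euler("ZY",[x[2],x[3]]).as_matrix().T)+[x[0],x[1],x[4] if len(x)>4 else .062]
for y0 in (0,np.pi/2,np.pi,-np.pi/2):
    y0=y0-.25
    print("cradle yaw0",y0,fit(obs,lambda x:cr([x[0],x[1],x[2],.4363]),[.494,-.272,y0]),fit(obs,lambda x:cr(x),[.494,-.272,y0,.2,.062]))
# carrier rim, outer
obs=[]
for n,sd in (("car1",[(191+v[0]/2,142+v[1]/2) for v in ((92,140),(150,92),(150,214))]),("top",[(140+v[0]/2.424,180+v[1]/2.424) for v in ((266,180),(150,196),(150,109))])):
    m=flood(n,sd,30); c=cont(m); c=c[(c[:,0]>2)&(c[:,0]<637)]; print(n,cv2.countNonZero(m),[I[n][int(s[1]),int(s[0])].tolist() for s in sd]); obs.append((n,c))
    o=I[n].copy(); o[m>0]=(255,0,255); cv2.imwrite(f"pics/m_{n}.png",o)
print("carrier",fit(obs,lambda x:sq(.045,.117,.068)@R.from_euler("Z",x[2]).as_matrix().T+[x[0],x[1],0],[.531,.278,-.2]))
E
python3 f1.py
```

```text
spr1 [277.85388957 241.06691055] 2177 [116 130 144]
spr2 [371.04129765 212.40106176] 2478 [113 128 141]
cap (array([ 0.61249957, -0.03891091,  0.18539325]), [0.99, 0.5])
cra1 690
cra2 671
cradle yaw0 -0.25 (array([ 0.47221432, -0.2683695 , -0.2261024 ]), [4.73, 3.74]) (array([ 0.49861735, -0.27413601, -0.25073826, -0.09259064,  0.05324724]), [0.46, 0.77])
cradle yaw0 1.3207963267948966 (array([ 0.48674839, -0.29182322,  1.2434972 ]), [0.95, 1.91]) (array([ 0.49325722, -0.27402285,  1.31955497,  0.02262552,  0.05643922]), [0.65, 0.5])
cradle yaw0 2.891592653589793 (array([ 0.51143585, -0.27781867,  2.88319123]), [0.91, 0.86]) (array([ 0.4986181 , -0.27413618,  2.89085392,  0.09260527,  0.05324691]), [0.46, 0.77])
cradle yaw0 -1.8207963267948966 (array([ 0.49614673, -0.25408343, -1.73336098]), [1.48, 0.56]) (array([ 0.49325757, -0.27402152, -1.82203253, -0.02259521,  0.05643919]), [0.65, 0.5])
car1 8805 [[108, 184, 222], [117, 197, 222], [77, 134, 193]]
top 23691 [[100, 151, 179], [101, 153, 188], [103, 155, 202]]
carrier (array([ 0.59942251,  0.19640979, -0.00843381]), [41.72, 142.46])
```

The free-tilt rim fits are weak because the wrist hand-eye is only good to about 2 mm. A view with the wrist turned half round cancels that bias. I'll take those and solve for everything jointly, including a common camera offset.

```bash
cat > look2.py <<'E'
exec(open("look.py").read().split("look(\"car1\"")[0])
D=R.from_rotvec([np.pi,0,0]); V=pickle.load(open("V.pkl","rb"))
look("cra3",(.494,-.272,.1),off=(0,.04)); look("cra4",(.494,-.272,.1),off=(0,-.03))
look("spr3",(.607,-.037,.17),off=(0,-.04)); look("spr4",(.607,-.037,.17),off=(-.03,.04))
look("car3",(.52,.24,.07),off=(0,0)); look("car4",(.53,.27,.07),off=(-.03,.04))
pickle.dump(V,open("V.pkl","wb"))
E
python3 look2.py
cat > f2.py <<'E'
from fit import *
def big(m):
    cs,_=cv2.findContours(m,cv2.RETR_EXTERNAL,cv2.CHAIN_APPROX_NONE)
    c=max(cs,key=cv2.contourArea)[:,0].astype(float); return c[(c[:,0]>2)&(c[:,0]<637)&(c[:,1]>2)&(c[:,1]<397)]
CAP=lambda x:circ*.028+x
CRA=lambda x:sq(.0355,.0355,.048)@R.from_euler("ZY",[x[2],.4363]).as_matrix().T+[x[0],x[1],.062]
CAR=lambda x:sq(.045,.117,.068)@R.from_euler("Z",x[2]).as_matrix().T+[x[0],x[1],0]
g=[(CAP,np.array([.6115,-.038,.188])),(CRA,np.array([.511,-.278,2.885])),(CAR,np.array([.531,.278,-.2]))]
obs=[]
for n in sorted(I):
    hsv=I[n].astype(float); b,gg,r=hsv[...,0],hsv[...,1],hsv[...,2]
    tgt={"spr":0,"cra":1,"car":2}.get(n[:3])
    if tgt is None: continue
    P=proj(V[n],g[tgt][0](g[tgt][1])); roi=np.zeros((400,640),np.uint8)
    cv2.fillPoly(roi,[P.round().astype(np.int32)],255); roi=cv2.dilate(roi,np.ones((25,25)))
    if tgt==0: m=flood(n,[P.mean(0)],16)
    elif tgt==1: m=np.uint8((b>150)&(r>150)&(b/r>.75))*255
    else: m=np.uint8((gg/(r+1)>.76)&(r>140))*255
    c=big(m&roi); print(n,len(c),np.round(np.median(dist(c,P)),2)); obs.append((n,tgt,c))
print("cols",[I["cra1"][122+y//2,179+x//2].tolist() for x,y in ((140,150),(255,170),(200,222),(190,180))])
def shifted(m,d):
    E=m["extrinsics"].copy(); E[:3,:3]=R.from_rotvec(d[3:]).as_matrix()@E[:3,:3]; E[:3,3]=R.from_rotvec(d[3:]).as_matrix()@E[:3,3]-d[:3]; return {**m,"extrinsics":E}
def fun(x):
    d=x[:6]; o=[x[:6]/np.r_[[.003]*3,[.008]*3]*10]; q=[x[6:9],x[9:12],x[12:15]]
    for n,t,c in obs: o.append(dist(c,proj(shifted(V[n],d),g[t][0](q[t])))*8/np.sqrt(len(c)))
    return np.concatenate(o)
s=least_squares(fun,np.r_[np.zeros(6),g[0][1],g[1][1],g[2][1]],loss="soft_l1",x_scale=np.r_[[.003]*3,[.005]*3,[.003]*9])
x=s.x; print("handeye",x[:6].round(4)); print("cap",x[6:9].round(4),"cradle",x[9:12].round(4),"carrier",x[12:15].round(4))
for n,t,c in obs: print(n,np.round(np.median(dist(c,proj(shifted(V[n],x[:6]),g[t][0](x[6+3*t:9+3*t])))),2),end=" ")
np.save("x.npy",x)
tiles=[]
for n,t in (("cra1",1),("cra3",1),("car1",2),("spr3",0)):
    o=cv2.resize(I[n],(1280,800)); P=proj(shifted(V[n],x[:6]),g[t][0](x[6+3*t:9+3*t])); cv2.polylines(o,[(P*2+.5).round().astype(np.int32)],True,(255,0,255),1)
    for nn,tt,c in obs:
        if nn==n:
            for p in c[::3]: cv2.circle(o,(int(p[0]*2+.5),int(p[1]*2+.5)),1,(255,255,0),-1)
    a=P.mean(0)*2; X=int(np.clip(a[0]-200,0,880)); Y=int(np.clip(a[1]-150,0,500)); tiles.append(o[Y:Y+300,X:X+400])
cv2.imwrite("pics/ov.png",np.vstack([np.hstack(tiles[:2]),np.hstack(tiles[2:])]))
E
python3 f2.py
```

```text
cam in tool [ 0.07781819  0.00045214 -0.13524501] [-2.98937572e-01  7.04319992e-04  9.54272410e-01]
cra3 [ 0.5305993  -0.23127828  0.33      ] 8.825
cra4 [ 0.5305993  -0.30127828  0.33      ] 9.4083
spr3 [ 0.62167094 -0.07632995  0.33      ] 10.5667
spr4 [0.59167094 0.00367005 0.33      ] 11.2
car3 [0.56599717 0.24074386 0.33      ] 12.3417
car4 [0.54599717 0.31074386 0.33      ] 12.9333
car1 691 4.23
car2 670 4.92
car3 557 4.01
car4 734 6.02
cra1 220 0.64
cra2 217 0.56
cra3 187 0.76
cra4 187 0.69
spr1 156 1.38
spr2 157 0.74
spr3 162 1.47
spr4 212 2.89
cols [[186, 208, 212], [130, 144, 148], [73, 127, 190], [114, 128, 140]]
handeye [ 0.0002 -0.0001  0.0122 -0.0004 -0.0004  0.0038]
cap [ 0.6111 -0.0384  0.1921] cradle [ 0.5114 -0.2782  2.8796] carrier [ 0.5323  0.2788 -0.243 ]
car1 3.09 car2 3.94 car3 3.99 car4 4.03 cra1 0.67 cra2 0.87 cra3 0.51 cra4 0.35 spr1 1.63 spr2 0.58 spr3 0.31 spr4 2.05
```

View pics/ov.png

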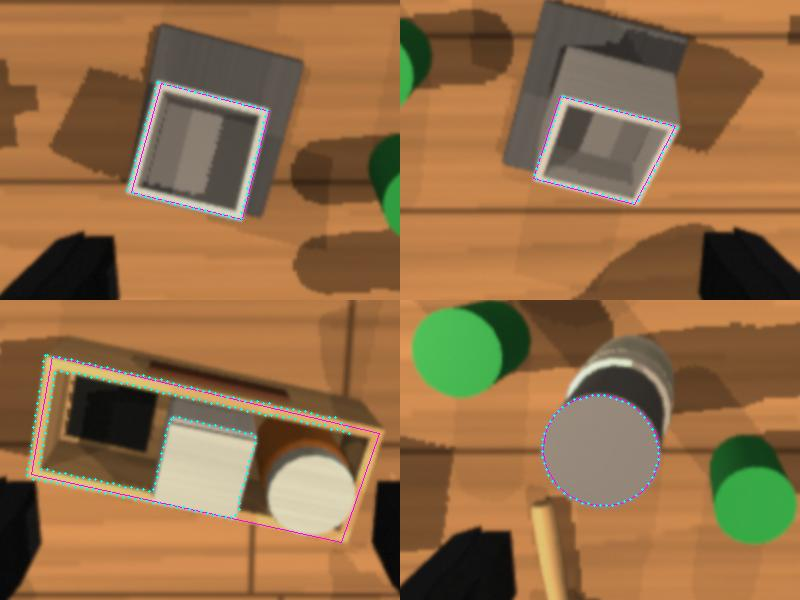

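The overlays fit the cradle rim and cap disc well, and the turned view confirms that the cradle leans toward the robot. The carrier contour broke at the tin (about (200,470) in the overlay) and biased the fit, so I'll redo it with a hull and drop the leaked sprayer contours.

```bash
python3 - <<'E'
s=open("f2.py").read()
s=s.replace("(gg/(r+1)>.76)&(r>140))*255","(gg/(r+1)>.76)&(r>140)&(b/(r+1)<.68))*255; m=cv2.morphologyEx(m&roi,cv2.MORPH_OPEN,np.ones((2,2))); h=cv2.convexHull(cv2.findNonZero(m)); m=cv2.fillPoly(np.zeros_like(m),[h],255)")
s=s.replace("if tgt is None: continue","if tgt is None or n=='spr4': continue").replace("[P.mean(0)],16)","[P.mean(0)],11)")
s=s.replace('("cra1",1),("cra3",1),("car1",2),("spr3",0)','("car2",2),("car3",2),("car1",2),("spr1",0)')
open("f2.py","w").write(s)
E
python3 f2.py
```

```text
car1 428 1.18
car2 430 1.26
car3 464 1.12
car4 438 1.38
cra1 220 0.64
cra2 217 0.56
cra3 187 0.76
cra4 187 0.69
spr1 155 1.4
spr2 156 0.9
spr3 159 1.41
cols [[186, 208, 212], [130, 144, 148], [73, 127, 190], [114, 128, 140]]
handeye [ 0.0005  0.0005  0.0031 -0.0002 -0.0021  0.0012]
cap [ 0.6106 -0.0389  0.1888] cradle [ 0.5115 -0.278   2.8832] carrier [ 0.5308  0.2775 -0.228 ]
car1 0.82 car2 0.81 car3 0.54 car4 0.69 cra1 0.51 cra2 0.39 cra3 0.56 cra4 0.52 spr1 1.14 spr2 0.68 spr3 0.71
```

View pics/ov.png

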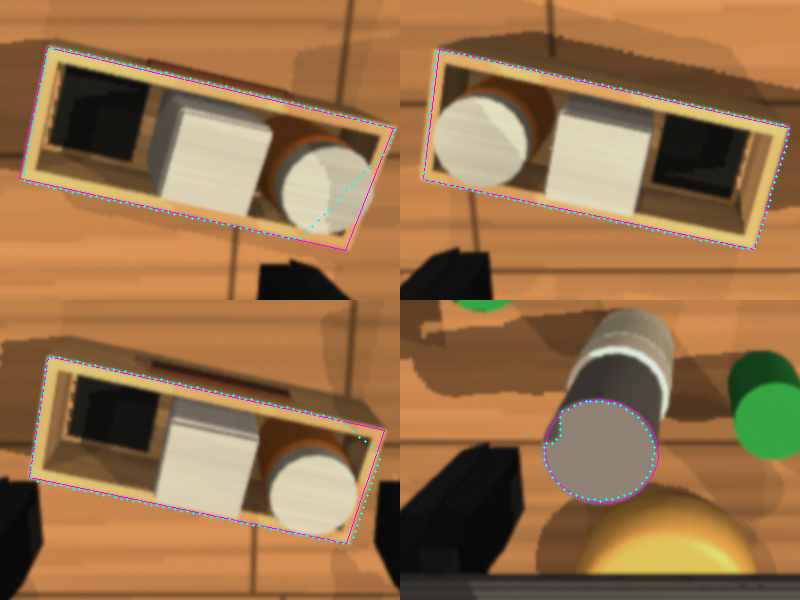

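The fits are good: cap top at 0.189 m (the text implies 0.190), carrier residual under 1 px. Now I'll take the cap.

```bash
cat > geo.py <<'E'
from workcell import *
from h import *
x=np.load("x.npy"); CAPT=x[6:9]; yaw=x[11]
C0=np.array([x[9],x[10],.062]); RC=R.from_euler("ZY",[yaw,np.deg2rad(25)]).as_matrix(); cz=RC[:,2]
FREE=np.array([x[12],x[13],0])+R.from_euler("Z",x[14]).as_matrix()@[0,-.072,0]
yt=np.array([-RC[0,1],-RC[1,1],0])
def tool(z): z=np.array(z)/np.linalg.norm(z); return R.from_matrix(np.c_[np.cross(yt,z),yt,z]).as_rotvec()
DOWN=tool([0,0,-1]); LEAN=tool(-cz)
G=.060            # cap rim ahead of TCP
seat=lambda s,dx=0,dy=0: C0+cz*(s+G)+RC[:,0]*dx+RC[:,1]*dy
E
python3 - <<'E'
from geo import *
print(C0,FREE,DOWN,LEAN)
for p,o in ((seat(.09),LEAN),(seat(.006),LEAN)): print(np.round(inverse_kinematics(p,o),2))
c=np.array([CAPT[0],CAPT[1],0])
gripper_open(); goto(c+[0,0,.25],DOWN); line_to(c+[0,0,.170],v=.1); pause(.1)
print(read_wrist_force(),read_time()); clamp(); pause(.2); print("width",read_width(),read_gripper_force(),read_wrist_force())
line_to(c+[0,0,.215],v=.06); line_to(c+[0,0,.30],v=.12); pause(.3); print("lifted",read_width(),read_gripper_force(),read_wrist_force(),read_time())
im=grab_frame("scene"); cv2.imwrite("pics/scene1.png",cv2.resize(im[100:300,140:440,::-1],(750,500)))
E
```

```text
[ 0.51148648 -0.27801856  0.062     ] [0.51447772 0.20734951 0.        ] [0.40468047 3.11541941 0.        ] [ 0.34880838  2.68528998 -0.07732896]
[-0.87  0.17  1.88  0.36  0.75 -2.4 ]
[-0.82  0.36  1.87  0.43  0.57 -2.46]
[ 0.03851047 -0.02260242  0.00849946] 17.1083
width 0.05452944174375199 29.999865050485823 [-0.18886303 -0.68249711  0.44306492]
lifted 0.05450805836203525 29.999720454361523 [-0.03746453  0.1282045  -0.34401147] 19.9667
```

View pics/scene1.png

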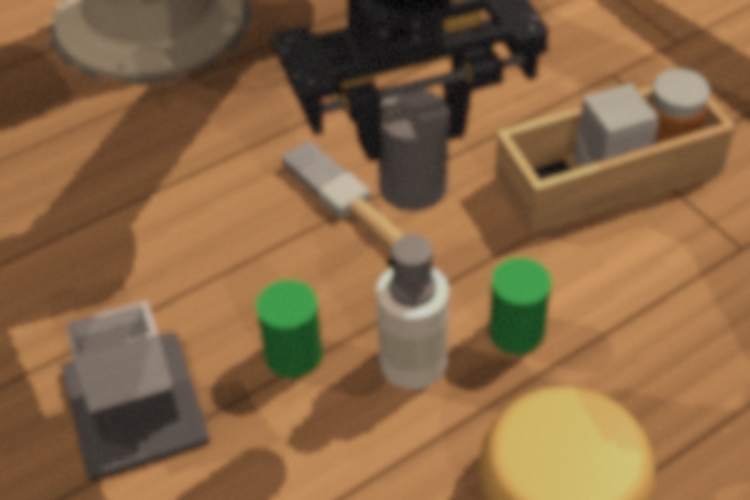

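The cap is held clear of the sprayer, which still stands in place (cap at (412,150), open sprayer at (412,320) in the crop). Now I'll move over the cradle and go down by feel.

```bash
cat > feel.py <<'E'
from geo import *
def F(b=None,n=6):
    f=[]
    for _ in range(n): f.append(read_wrist_force()); pause(.01)
    f=RC.T@np.mean(f,0); return f if b is None else f-b
def descend(s,s1,step,b,lim=1.5,lat=4,dx=0,dy=0,v=.03):
    while s>s1:
        s=max(s-step,s1); line_to(seat(s,dx,dy),v=v); f=F(b,3)
        if f[2]>lim or np.hypot(*f[:2])>lat: break
    print("s",round(s,4),"f",f.round(2),"t",round(read_time(),2),"tcp err",(RC.T@(np.array(read_eef_pos())-seat(s,dx,dy))*1e3).round(2)); return s,f
E
python3 - <<'E'
from feel import *
goto(seat(.10),LEAN); line_to(seat(.056),v=.1); pause(.2); b=F(n=10); np.save("b.npy",b); print("base",b,read_width(),read_time())
s,f=descend(.056,.034,.002,b)
if s<.0341: s,f=descend(s,.004,.001,b,lim=1.2,v=.02)
print(read_gripper_force(),read_width()); np.save("s.npy",s)
E
```

```text
base [ 0.35685707 -0.05469506 -0.61265713] 0.05477952951871719 22.0167
s 0.034 f [-0.42 -0.    0.36] t 25.04 tcp err [ 0.07 -0.02 -0.08]
s 0.016 f [-0.51  0.09  1.31] t 29.99 tcp err [-0.09  0.03  0.03]
29.999758299527457 0.05438787452213422
```

It met something at 16 mm with almost no side force. I'll press in small steps to check for the plate's 4 N/mm before letting go.

```bash
python3 - <<'E'
from feel import *
b=np.load("b.npy"); s=float(np.load("s.npy"))
for k in range(4):
    s-=.0004; line_to(seat(s),v=.02); pause(.05); f=F(b); print(round(s,4),f.round(2))
    if f[2]>4.5: break
pause(.1)
while f[2]>1.8: s+=.0002; line_to(seat(s),v=.02); pause(.03); f=F(b)
print("back",round(s,4),f.round(2),read_time()); np.save("s.npy",s)
E
```

```text
0.0156 [-0.11  0.25  2.21]
0.0152 [-0.26  0.    4.24]
0.0148 [-0.62  0.2   5.6 ]
back 0.016 [-0.6  -0.06  1.41] 33.1417
```

The stiffness is about 4 N/mm, so the cap is on the stop plate at 16 mm. I'll release at about 1.4 N, back off along the axis, and look at the open sprayer and the seated cap.

```bash
python3 - <<'E'
from feel import *
import pickle
s=float(np.load("s.npy")); gripper_open(); pause(.15); print(read_width(),F(np.load("b.npy")).round(2))
line_to(seat(s+.05),v=.1); line_to(seat(s+.12),v=.2)
V={}
def look(n,tcp):
    goto(tcp,DOWN); pause(.1); V[n]=camera_model("wrist"); cv2.imwrite(f"pics/{n}.png",grab_frame("wrist")[...,::-1])
look("crc",[.47,-.22,.33]); look("spa",[.565,-.06,.31]); look("spb",[.575,.0,.31])
pickle.dump(V,open("V2.pkl","wb")); print(read_time())
t=[]
for n,P in (("crc",C0+cz*.09),("spa",np.r_[CAPT[:2],.165])):
    u,v=proj(V[n],P)[0]; X=int(np.clip(u-100,0,440)); Y=int(np.clip(v-100,0,200)); print(n,X,Y)
    t.append(cv2.resize(cv2.imread(f"pics/{n}.png")[Y:Y+200,X:X+200],(400,400),interpolation=cv2.INTER_CUBIC))
cv2.imwrite("pics/after.png",np.hstack(t))
E
```

```text
0.08826945144660364 [-0.19 -0.    0.33]
37.3917
crc 177 97
spa 254 128
```

View pics/after.png

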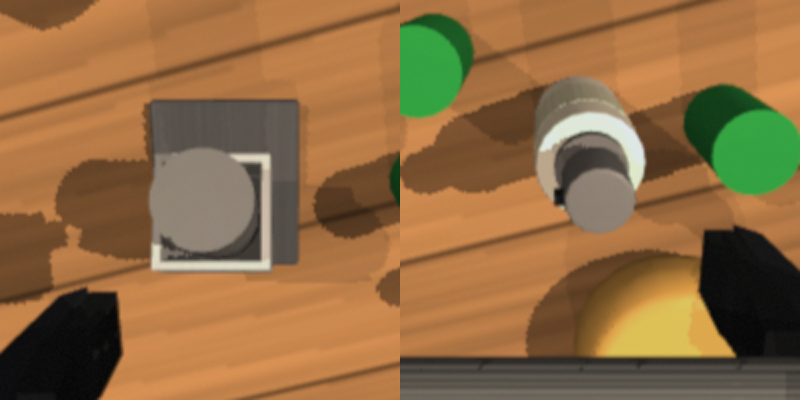

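The cap sits closed end out in the cradle. The open sprayer's pump head is at crop (600,199), with its black nozzle on the left along the finger line, so I'll grip with the wrist turned 90°. First I'll fit the head's disc and check the poses.

```bash
python3 - <<'E'
import fit; from fit import *
from geo import *
import re
src=open("f2.py").read(); exec(src[src.index("def big"):src.index("CAP=")]); exec(src[src.index("def shifted"):src.index("def fun")])
V2=pickle.load(open("V2.pkl","rb")); obs=[]
for n in ("spa","spb"):
    fit.V[n]=shifted(V2[n],x[:6]); fit.I[n]=cv2.imread(f"pics/{n}.png")
    c=proj(V[n],np.r_[CAPT[:2],.165])[0]
    m=flood(n,[c],11); k=cv2.minEnclosingCircle(big(m)); print(n,c.round(1),cv2.countNonZero(m),k); obs.append((n,big(m)))
mod=lambda q:circ*.018+q
print("head 3d",fit.fit(obs,mod,[*CAPT[:2],.165])); h=fit.fit(obs,lambda q:circ*.018+[q[0],q[1],.165],CAPT[:2]); print("head xy",h,CAPT)
np.save("head.npy",h[0])
z=np.array([0,0,-1.])
for y in (np.cross(yt,z),-np.cross(yt,z)):
    o=R.from_matrix(np.c_[np.cross(y,z),y,z]).as_rotvec()
    print(o,[np.round(q,2) if q is not None else None for q in (inverse_kinematics(p,o) for p in ([*h[0],.25],[*h[0],.147],[*FREE[:2],.27],[*FREE[:2],.157]))])
print(read_qpos())
E
```

```text
Traceback (most recent call last):
AttributeError: 'function' object has no attribute 'V'
```

```bash
cat > f3.py <<'E'
from fit import *
from geo import *
src=open("f2.py").read(); exec(src[src.index("def big"):src.index("CAP=")]); exec(src[src.index("def shifted"):src.index("def fun")])
V2=pickle.load(open("V2.pkl","rb")); obs=[]
for n in ("spa","spb"):
    V[n]=shifted(V2[n],x[:6]); I[n]=cv2.imread(f"pics/{n}.png")
    c=proj(V[n],np.r_[CAPT[:2],.165])[0]
    m=flood(n,[c],11); k=cv2.minEnclosingCircle(big(m).astype(np.float32)); print(n,c.round(1),cv2.countNonZero(m),k); obs.append((n,big(m)))
print("head 3d",fit(obs,lambda q:circ*.018+q,[*CAPT[:2],.165])); h=fit(obs,lambda q:circ*.018+[q[0],q[1],.165],CAPT[:2]); print("head xy",h,CAPT)
np.save("head.npy",h[0])
z=np.array([0,0,-1.])
for y in (np.cross(yt,z),-np.cross(yt,z)):
    o=R.from_matrix(np.c_[np.cross(y,z),y,z]).as_rotvec()
    print(o,[np.round(q,2) if q is not None else None for q in (inverse_kinematics(p,o) for p in ([*h[0],.25],[*h[0],.147],[*FREE[:2],.27],[*FREE[:2],.157]))])
print(np.round(read_qpos(),2))
E
python3 f3.py
```

```text
spa [354.1 229.1] 793 ((354.2493896484375, 228.8460693359375), 16.772062301635742)
spb [292.5 234.5] 773 ((292.3094177246094, 233.8553009033203), 16.827911376953125)
head 3d (array([ 0.61651457, -0.04074651,  0.14907358]), [1.16, 1.18])
head xy (array([ 0.61048385, -0.03905017]), [2.11, 2.11]) [ 0.6105942  -0.03893965  0.18879578]
[ 1.91678189 -2.48908649 -0.        ] [None, None, array([ 0.17,  0.37,  1.37,  0.  ,  1.4 , -2.71]), array([ 0.17,  0.46,  1.53,  0.  ,  1.14, -2.71])]
[2.48908649 1.91678189 0.        ] [array([-0.26,  0.51,  1.21,  0.  ,  1.42,  0.  ]), array([-0.26,  0.59,  1.35,  0.  ,  1.2 ,  0.  ]), array([0.17, 0.37, 1.37, 0.  , 1.4 , 0.43]), array([0.17, 0.46, 1.53, 0.  , 1.14, 0.43])]
[-0.21  0.39  1.23 -0.    1.52 -1.52]
```

The head centre matches the cap axis, (0.6105, -0.039). Turning 90° is reachable, so I'll pick the sprayer, carry it and set it down by feel.

```bash
python3 - <<'E'
from geo import *
h=np.load("head.npy"); O=[2.48908649,1.91678189,0]; P=lambda a,z:np.array([a[0],a[1],z])
Fz=lambda n=3:np.mean([(read_wrist_force(),pause(.01))[0] for _ in range(n)],0)
goto(P(h,.22),O); line_to(P(h,.142),v=.12); pause(.1); b=Fz(); clamp(); pause(.2); print("w",read_width(),read_gripper_force(),Fz()-b,read_time())
line_to(P(h,.16),v=.05); line_to(P(h,.265),v=.12); pause(.15); print("lift",(Fz()-b).round(2),read_width(),read_time())
goto(P(FREE,.265),O); line_to(P(FREE,.170),v=.1); pause(.2); w=Fz(6); print("in",(w-b).round(2),read_time())
z=.170
while z>.146:
    z-=.001 if z>.158 else .0005; line_to(P(FREE,z),v=.03); f=Fz(2)-w
    if f[2]>2 or np.hypot(f[0],f[1])>6: break
pause(.1); print("z",round(z,4),(Fz()-w).round(2),read_time(),read_eef_pos())
E
```

```text
w 0.034953472654476535 29.99934419989586 [ 0.75234067 -0.31791722 -1.0091401 ] 40.7417
lift [ 0.28  0.54 -3.55] 0.03526088547829111 42.45
in [-0.21  0.12 -3.65] 44.8333
z 0.1525 [-0.25 -0.19  6.61] 51.0917 [0.51467581 0.20739015 0.15291982]
```

```bash
python3 - <<'E'
from geo import *
gripper_open(); line_to([FREE[0],FREE[1],.26],v=.15); pause(.1); print(read_time(),read_width(),read_wrist_force())
a,b=grab_frame("top"),grab_frame("scene")
cv2.imwrite("pics/end.png",np.vstack([cv2.resize(a[150:290,140:480,::-1],(740,305)),cv2.resize(b[110:260,180:440,::-1],(740,295)[:2])]))
E
```

```text
52.95 0.08788638560541366 [ 1.07975476 -1.35586882  0.39286712]
```

View pics/end.png

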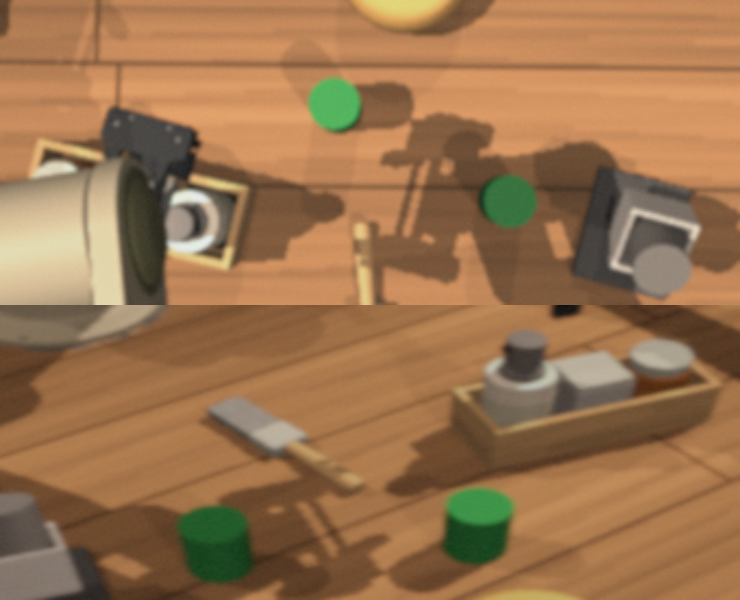

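The sprayer stands upright in the carrier's free place, at (190,222) in the upper crop and (520,380) in the lower. The cap is in the cradle at (662,268), and the bystanders look unmoved, so I'm handing in.

```bash
python3 -c "
from workcell import *
print(sign_off(), read_time())"
```

```text
the job is handed in; nothing more can be done
the job is handed in; nothing more can be done
```

The job is handed in at about 53 s on the robot's clock: the cap was felt onto the stop plate (16 mm up) before release, the open sprayer stands upright on the pad, and the jar, tin, cheese and brush look unmoved, but no verdict came back.

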